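# Shut and hook the basin cabinet

### The arm

A 6-joint arm with a two-finger parallel gripper is mounted at the origin on the work surface. World frame = base frame: x ahead of the robot, y to its left, z up, the work surface at z = 0. Lengths are in m, angles in rad, forces in N, time in s.
With the tool pointing down it reaches from about 0.25 to 0.725 m from the base axis. Payload 4 kg.
Tool frame: the origin (TCP) lies midway between the tips of the shut fingers; the grasp point (between the pads) lies 19 mm behind it; z points along the fingers, y is the line along which they close (so a half turn about z gives the same grasp; the last joint's range is limited). The gripper opens to 85 mm and grips with 20 to 120 N. Pads are 22 mm wide; open, the fingers measure 114 mm over their backs; the gripper's body (76 mm by 85 mm) begins 54 mm behind the grasp point. The pads swing forward as they close: fully open they stand 13 mm farther back than shut.
Start: joints at [1.346, 0.241, 0.005, 1.335, 0, 1.571], TCP at [0.111, 0.487, 0.231] pointing down, gripper open.
Joint ranges: [-2.72, 2.72], [-1.05, 1.87], [-1.09, 1.28], [-1.99, 2.15], [-1.42, 1.44], [-3.14, 3.14]. Speed limits (rad/s): [2.79, 2.79, 3.14, 3.14, 3.14, 3.14].

### API

Orientations are given as a unit quaternion [x, y, z, w].
In Python, from workcell import bot gives the robot as it stands. The module is installed in compiled form; this text tells all that it offers.
- The arm moves only by the tool jog_arm, never from a script. Its argument "deltas" is a list of rows, each an object with "fingers": the opening, from 0 (shut) to 1 (fully open); "delta_pos": the shift along the tool's x, y, z normalised to -1 to 1, where 1 is 300 mm, a list of three; "yaw": the turn about the tool's z normalised to -1 to 1, where 1 is pi/4 rad. A call has 1 to 12 rows; each row is the pose to reach, as a shift and turn from the pose commanded when the call began, along the tool's axes at that moment; what a row does not reach only later rows make up. A row lasts 1/10 s, in which the tool goes at most 50 mm and 8.59 degrees, less where a joint would pass 70% of its speed; a pose out of reach is approached as far as the arm can. A call with a number of a shift or a turn outside -1 to 1 is refused whole. A call with a gripper value outside its range is refused whole. The fingers move at their own pace and stop on an object; the grip force is fixed at half the most. Time passes only in rows, so rows that repeat a pose let the fingers close. It gives the time, the measured TCP pose, the force, the opening and the grip force at its end, in the units of the state.
- bot.get_obs(): the state, without advancing time (a new reading comes with each control period).
- bot.camera(name): name is "scene" or "top"; returns a dict with "image" (420x560x3 uint8, red, green, blue), "range_z" (420x560 float32, m along the optical axis (not along the pixel's ray), 0 where there is no reading), "fx", "fy", "cx", "cy" (pixels), "rvec" (rotation vector, rad) and "tvec" (3), from world to camera coordinates, as OpenCV has them. Camera axes: x right, y down, z forward; pixel columns grow to the right and rows downward; lengths in m; the calibration is good to about 2 mm. A picture is of the moment at which its call begins.
- bot.job_done(): hands the job in; it is judged then, once.
The state is a dict: "clock": time; "joint_pos": joint angles; "joint_vel": joint speeds; "tau": joint torques, N m; "eef_pos": TCP position; "tool_rot": TCP orientation; "ft_force": force on the tool from outside, world axes, zero at the start; "ft_torque": the same for the moment, N m; "grip_width": finger opening in m; "grasp_force": force on a finger pad.
Only numpy, scipy, OpenCV 4.12 (cv2) and the standard library are available. Lean on these libraries where they do the work, as an engineer would, in place of code of your own. Each camera call takes 0.05 s, during which the arm holds its last target. There are 200 camera calls.

### The job

Close up the little cabinet on the basin ledge with a fingertip: first push the sliding door fully shut by the tab standing on its top edge, then push the arm of the hook latch round, either way, until it points straight over the tab and its turned-down end sits behind the tab. Lift nothing, leave the other toiletries where they stand, and finish clear of everything.

Things in the scene. Friction and masses are not known exactly. Their poses are not given: they have to be found in the camera images.
- cabinet: white plastic cabinet fixed to the ledge, 150 mm deep (x), 300 mm wide (y), 170 mm tall; origin under its centre, front towards its -x (the robot). A grey sliding door runs along the outside of the front, over rails that stand up to 18 mm out from it. The +y half of the front is a fixed panel, the -y half is the opening that the door covers when shut
- door (a joint): sliding door: 0 = fully shut (at its stop, towards the cabinet's -y), grows in m as it opens towards the cabinet's +y, to 0.13. It needs about 1.5 N to slide and stays where it is left
- tab (a point): middle of the upper face of the door's upright tab, a grey block fixed to the door that stands over the front edge of the cabinet's top: 39 mm along the cabinet's x, 12 mm thick along its y, from 2 to 24 mm above the cabinet's top. It moves with the door; its axes are the cabinet's
- pivot (a point): the latch's pivot axis at the level of the cabinet's top (vertical axis), fixed on the cabinet 60 mm in front of its centre line (-x) and 130 mm towards -y; when the door is shut the tab's middle is 57 mm from it towards the cabinet's +y and 7.5 mm towards its -x
- latch (a joint): steel hook latch on the pivot, rad, counter-clockwise from above positive. 0: arm points to the cabinet's -y, away from the tab; +3.14 and -3.14: the same hooked position, arm pointing to +y straight over the shut tab. Turns from -3.5 to 3.5, no stop or click when hooked; needs 0.06 N m (1.2 N at 50 mm), stays where left. With the door over 6 mm open its end hits the tab and cannot swing in
- latch_tip (a point): middle of the latch arm's outer end, 77 mm from the pivot axis, 37 mm above the cabinet's top. The arm is a straight bar 14 mm wide, from 28 to 46 mm above the cabinet's top, so it swings over the tab; its hub is 12 mm in radius and 49 mm high; its last 8 mm turn down to 6 mm above the top and, hooked, stand on the tab's +y side
- mug: steel mug, 80 mm across, 90 mm tall, handle on its +y side; origin under its centre; bystander
- brush_holder: wooden toothbrush holder, 70 x 70 mm, 90 mm tall, two toothbrushes stick out up to about 155 mm; origin under its centre; bystander
- soap_dish: white ceramic soap dish 90 x 130 mm with a bar of soap, 32 mm tall in all; origin under its centre; bystander
- comb: blue plastic comb lying flat, 33 x 170 mm, 6 mm thick, long side along its y; origin under its middle; bystander
- bottle: green bottle, 56 mm across, 150 mm tall; origin under its centre; bystander
- jar: small white jar, 44 mm across, 50 mm tall, standing on the back part of the cabinet's top; origin under its centre; bystander

How it is judged:
On the way, in this order (a step that is already met when the one before it is completed fails the run):
1. the door is pushed fully shut while the latch is still swung away (value of joint door below 0.005 m and value of joint latch between -2.6 and 2.6 rad), for 0.2 s.
2. the latch arm points straight over the tab, hooked behind it, door shut (value of joint door below 0.005 m and (value of joint latch between 2.9916 and 3.2916 rad or value of joint latch between -3.2916 and -2.9916 rad)), for 0.2 s.
At the end, for the whole second after the job is handed in: the door is within 5 mm of fully shut, the latch arm within 0.15 rad of straight over the tab (joint +3.14 or -3.14), both at rest (all of step 2 and velocity of joint door between -0.01 and 0.01 m/s and velocity of joint latch between -0.05 and 0.05 rad/s); the robot touches nothing.
It fails at once if a bystander (mug, toothbrush holder, soap dish, comb, bottle or jar) is lifted, carried or moved by more than 20 mm (distance of any of mug, brush_holder, soap_dish, comb, bottle, jar from where it was at the start of the episode above 0.02 m).
It fails at once if a bystander is tipped over (angle between any of mug, brush_holder, soap_dish, comb, bottle, jar's own z axis and vertical above 0.35 rad).
It also fails if it takes over 48 s, if anything falls off the work surface, if the arm or the gripper's body presses on something with over 40 N, if the wrist force passes 120 N, or if a joint passes its speed limit or range.

## Working session

There is one attempt and no reset: what is moved stays moved. The work goes in short steps, Python scripts to look and compute and a tool call to move; the robot and the scene stay as the last step left them, time stands still between calls to the robot, and variables do not carry over. Pictures are saved under pics/ and viewed, at most 10 in all, crops included, and the job is handed in when it is done.

Besides the shell and the picture viewer there is one more tool, called after "Emit:" by a JSON object that holds its "fn" and its "kwargs". jog_arm: Moves the arm, as the interface text tells. Scaled input: -1 to 1 covers 300 mm each way for a shift and pi/4 rad each way for a turn. Its arguments: {"type":"object","properties":{"deltas":{"type":"array","items":{"type":"object","properties":{"fingers":{"type":"number"},"delta_pos":{"type":"array","items":{"type":"number"}},"yaw":{"type":"number"}}}}},"required":["deltas"]}

```bash
mkdir -p pics
cat > h.py <<'E'
import numpy as np, cv2
from workcell import bot
def pts(c):
    z=c["range_z"];v,u=np.mgrid[:420,:560]
    P=np.stack([(u-c["cx"])/c["fx"]*z,(v-c["cy"])/c["fy"]*z,z],-1)
    R=cv2.Rodrigues(np.array(c["rvec"]))[0]
    W=(P-np.array(c["tvec"]).ravel())@R
    W[z==0]=np.nan
    return W
def save(c,n): cv2.imwrite(n,c["image"][...,::-1])
E
python3 - <<'E'
from h import *
o=bot.get_obs();print({k:np.round(v,3).tolist() for k,v in o.items()})
for n in("scene","top"):
    c=bot.camera(n);save(c,f"pics/{n}0.png");np.savez(f"{n}0.npz",W=pts(c),im=c["image"])
    R=cv2.Rodrigues(np.array(c["rvec"]))[0];print(n,-R.T@np.array(c["tvec"]).ravel(),c["fx"])
E
```

```text
{'clock': 0.0, 'joint_pos': [1.346, 0.241, 0.004, 1.335, 0.0, 1.571], 'joint_vel': [-0.0, -0.001, 0.002, -0.003, -0.002, 0.002], 'tau': [-0.001, -37.232, 25.24, 0.017, 0.0, -0.0], 'eef_pos': [0.111, 0.487, 0.23], 'tool_rot': [0.112, 0.994, -0.001, -0.0], 'ft_force': [-0.114, -0.428, -0.31], 'ft_torque': [0.047, 0.022, -0.02], 'grasp_force': 0.0, 'grip_width': 0.085}
scene [ 1.3808845  -0.46528296  1.33583794] 533.8157905839489
top [ 0.34896858 -0.03239856  1.19171502] 403.4939723488964
```

View pics/scene0.png

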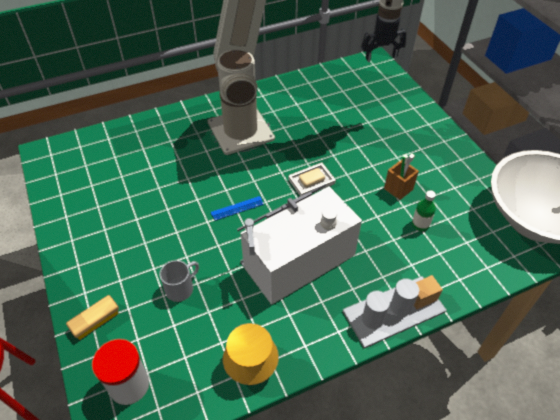

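View pics/top0.png

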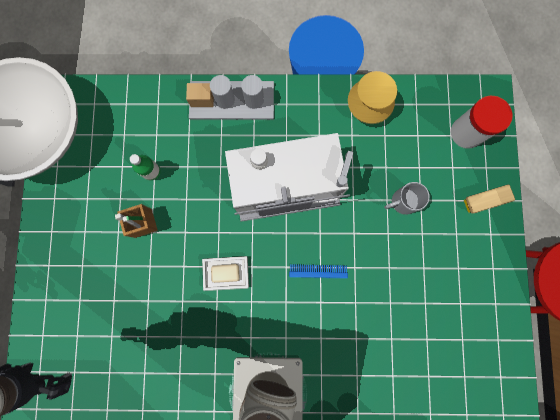

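The top view shows the cabinet, slightly yawed, with its top corners at about (227,150), (340,135), (347,188) and (236,207). The tab is at about (285,195), and the latch runs from about (342,182) to (349,152), pointing away from the robot. Next I fit the cabinet pose from the depth and enlarge the view.

Run:
```python
from h import *
for n,b in(("top",(125,225,215,365)),("scene",(185,265,230,370))):
    d=np.load(f"{n}0.npz");W=d["W"][b[0]:b[1],b[2]:b[3]]
    im=d["im"][b[0]:b[1],b[2]:b[3]]
    s=5
    cv2.imwrite(f"pics/{n}crop.png",cv2.resize(im[...,::-1],None,fx=s,fy=s,interpolation=cv2.INTER_CUBIC))
    m=(np.abs(W[...,2]-.17)<.008)
    P=W[m]; r=cv2.minAreaRect(P[:,:2].astype(np.float32)); print(n,m.sum(),np.median(P[:,2]),r,cv2.boxPoints(r).round(3).tolist())
    for lo,hi in((.186,.2),(.2,.225)):
        k=(W[...,2]>lo)&(W[...,2]<hi)
        nl,l,st,ce=cv2.connectedComponentsWithStats(k.astype(np.uint8))
        for i in range(1,nl):
            if st[i,4]>3:
                Q=W[l==i];print(lo,st[i].tolist(),Q.mean(0).round(3),Q.min(0).round(3),Q.max(0).round(3))
```

```text
top 6400 0.16952628722046467 ((0.5911679863929749, -0.04821352660655975), (0.16958263516426086, 0.3001827299594879), 9.69161319732666) [[0.4819999933242798, 0.08500000089406967], [0.5329999923706055, -0.20999999344348907], [0.699999988079071, -0.18199999630451202], [0.6489999890327454, 0.11400000005960464]]
0.186 [35, 31, 18, 12, 53] [0.608 0.021 0.192] [0.6   0.002 0.186] [0.628 0.045 0.198]
0.186 [66, 62, 7, 15, 74] [ 0.53  -0.042  0.193] [ 0.512 -0.05   0.188] [ 0.548 -0.035  0.199]
0.2 [35, 24, 16, 16, 210] [0.62  0.023 0.219] [0.602 0.005 0.205] [0.64  0.043 0.225]
0.2 [122, 26, 16, 35, 239] [ 0.589 -0.192  0.216] [ 0.55  -0.211  0.202] [ 0.636 -0.173  0.222]
scene 4613 0.16832624251702677 ((0.5963557362556458, -0.060702845454216), (0.17239736020565033, 0.32076624035835266), 9.415655136108398) [[0.48500001430511475, 0.08299999684095383], [0.5379999876022339, -0.2329999953508377], [0.7080000042915344, -0.20499999821186066], [0.6549999713897705, 0.1120000034570694]]
0.186 [57, 13, 11, 12, 60] [ 0.536 -0.048  0.191] [ 0.514 -0.057  0.187] [ 0.556 -0.038  0.197]
0.186 [90, 32, 16, 11, 74] [0.637 0.011 0.192] [ 0.613 -0.003  0.186] [0.65  0.035 0.2  ]
0.186 [19, 64, 6, 5, 18] [ 0.638 -0.211  0.192] [ 0.633 -0.217  0.187] [ 0.642 -0.203  0.199]
0.2 [92, 22, 15, 16, 177] [0.629 0.017 0.216] [ 0.604 -0.001  0.201] [0.646 0.037 0.224]
0.2 [14, 34, 10, 33, 197] [ 0.597 -0.199  0.214] [ 0.551 -0.218  0.2  ] [ 0.643 -0.178  0.222]
```

View pics/topcrop.png

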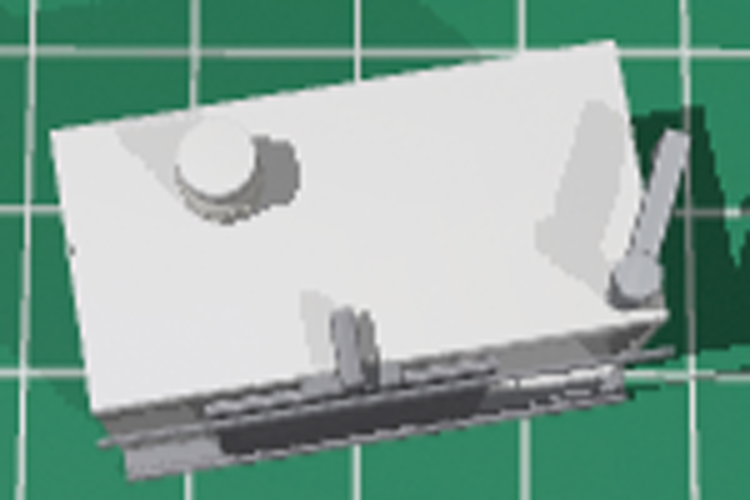

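View pics/scenecrop.png

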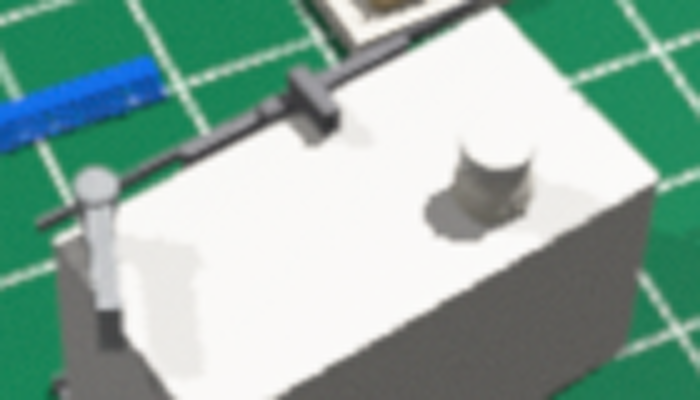

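The cabinet centre is about (0.603, -0.049) with a yaw of 0.168. The door is about 88 mm open and the latch is at about +1.07 rad. I'll first travel high with the fingers shut and turn to line up with the cabinet.

```bash
cat >> h.py <<'E'
from scipy.spatial.transform import Rotation as Ro
C=np.array([.603,-.049]);YAW=.168
c_,s_=np.cos(YAW),np.sin(YAW);RC=np.array([[c_,-s_],[s_,c_]])
def cab(x,y): return C+RC@[x,y]
def delta(p):
    "normalised tool-axis shift from measured pose to world point p"
    o=bot.get_obs();return Ro.from_quat(o["tool_rot"]).inv().apply(np.array(p)-o["eef_pos"])/.3
def state():
    o=bot.get_obs();R=Ro.from_quat(o["tool_rot"]).as_matrix();e=np.array(o["eef_pos"])
    print("t",o["clock"],"p",e.round(4),"cab",(RC.T@(e[:2]-C)).round(4),"toolx",R[:,0].round(3),"y",R[:,1].round(3),"F",np.round(o["ft_force"],2))
E
python3 - <<'E'
from h import *
state();print(delta([.30,.27,.30]),delta([.32,.25,.3]))
E
```

```text
t 0.1 p [0.1113 0.4869 0.2305] cab [-0.3951  0.6105] toolx [-0.975  0.223  0.   ] y [ 0.223  0.975 -0.002] F [-0.56 -0.26 -0.67]
[-0.77421593 -0.56493218 -0.23065817] [-0.85406746 -0.61505815 -0.23056314]
```

Emit:
{"fn": "jog_arm", "kwargs": {"deltas": [{"fingers": 0, "delta_pos": [0, 0, -0.23], "yaw": -0.1}, {"fingers": 0, "delta_pos": [0, 0, -0.23], "yaw": -0.3}, {"fingers": 0, "delta_pos": [-0.2, -0.15, -0.23], "yaw": -0.5}, {"fingers": 0, "delta_pos": [-0.4, -0.29, -0.23], "yaw": -0.5}, {"fingers": 0, "delta_pos": [-0.6, -0.43, -0.23], "yaw": -0.5}, {"fingers": 0, "delta_pos": [-0.77, -0.56, -0.23], "yaw": -0.5}, {"fingers": 0, "delta_pos": [-0.77, -0.56, -0.23], "yaw": -0.5}, {"fingers": 0, "delta_pos": [-0.77, -0.56, -0.23], "yaw": -0.5}, {"fingers": 0, "delta_pos": [-0.77, -0.56, -0.23], "yaw": -0.5}, {"fingers": 0, "delta_pos": [-0.77, -0.56, -0.23], "yaw": -0.5}]}}

```text
clock: 1.1
eef_pos: [0.2994, 0.2715, 0.3001]
tool_rot: [-0.082, 0.997, 0.0, -0.0]
ft_force: [0.2, -0.4, 0.4]
grip_width: -0.0001
grasp_force: 0.0
```

Run:
```python
from h import *
state();print(delta([.529,.005,.30]))
```

```text
t 1.1 p [0.2994 0.2715 0.3001] cab [-0.2457  0.3667] toolx [-0.986 -0.164  0.001] y [-0.164  0.986  0.   ] F [ 0.18 -0.41  0.45]
[-6.08854529e-01 -1.00194121e+00 -3.74476352e-04]
```

Emit:
{"fn": "jog_arm", "kwargs": {"deltas": [{"fingers": 0, "delta_pos": [-0.6, -1.0, 0]}, {"fingers": 0, "delta_pos": [-0.6, -1.0, 0]}, {"fingers": 0, "delta_pos": [-0.6, -1.0, 0]}, {"fingers": 0, "delta_pos": [-0.6, -1.0, 0]}, {"fingers": 0, "delta_pos": [-0.6, -1.0, 0]}, {"fingers": 0, "delta_pos": [-0.6, -1.0, 0]}, {"fingers": 0, "delta_pos": [-0.6, -1.0, 0]}, {"fingers": 0, "delta_pos": [-0.6, -1.0, 0]}, {"fingers": 0, "delta_pos": [-0.6, -1.0, 0]}, {"fingers": 0, "delta_pos": [-0.6, -1.0, 0]}, {"fingers": 0, "delta_pos": [-0.6, -1.0, 0.15]}, {"fingers": 0, "delta_pos": [-0.6, -1.0, 0.25]}]}}

```text
invalid input at $.deltas[0]: expected keys fingers, delta_pos, yaw
```

Emit:
{"fn": "jog_arm", "kwargs": {"deltas": [{"fingers": 0, "delta_pos": [0, 0, 0.08]}, {"fingers": 0, "delta_pos": [0, 0, 0.14]}, {"fingers": 0, "delta_pos": [0, 0, 0.14]}, {"fingers": 0, "delta_pos": [0, 0, 0.14]}]}}

```text
invalid input at $.deltas[0]: expected keys fingers, delta_pos, yaw
```

Run:
```python
from h import *
state()
a=bot.camera("scene")["image"][170:270,200:340,::-1];b=bot.camera("top")["image"][120:220,220:360,::-1]
cv2.imwrite("pics/n1.png",cv2.resize(np.vstack([a,b]),None,fx=3,fy=3,interpolation=cv2.INTER_CUBIC))
```

```text
t 1.1 p [0.2994 0.2715 0.3001] cab [-0.2457  0.3667] toolx [-0.986 -0.164  0.001] y [-0.164  0.986  0.   ] F [ 0.18 -0.41  0.45]
```

View pics/n1.png

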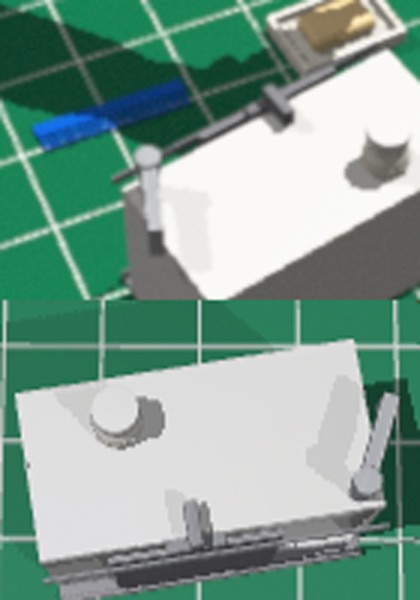

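Both moves were refused because every row needs the yaw key. The picture shows the scene unchanged, with the tab at (195,520) in the lower half and the hub at (368,485). I'll send the move again with yaw included.

Emit:
{"fn": "jog_arm", "kwargs": {"deltas": [{"fingers": 0, "delta_pos": [-0.6, -1.0, 0], "yaw": 0}, {"fingers": 0, "delta_pos": [-0.6, -1.0, 0], "yaw": 0}, {"fingers": 0, "delta_pos": [-0.6, -1.0, 0], "yaw": 0}, {"fingers": 0, "delta_pos": [-0.6, -1.0, 0], "yaw": 0}, {"fingers": 0, "delta_pos": [-0.6, -1.0, 0], "yaw": 0}, {"fingers": 0, "delta_pos": [-0.6, -1.0, 0], "yaw": 0}, {"fingers": 0, "delta_pos": [-0.6, -1.0, 0], "yaw": 0}, {"fingers": 0, "delta_pos": [-0.6, -1.0, 0], "yaw": 0}, {"fingers": 0, "delta_pos": [-0.6, -1.0, 0], "yaw": 0}, {"fingers": 0, "delta_pos": [-0.6, -1.0, 0], "yaw": 0}, {"fingers": 0, "delta_pos": [-0.6, -1.0, 0.15], "yaw": 0}, {"fingers": 0, "delta_pos": [-0.6, -1.0, 0.25], "yaw": 0}]}}

```text
clock: 2.4
eef_pos: [0.526, 0.0086, 0.2246]
tool_rot: [-0.086, 0.996, 0.0, 0.001]
ft_force: [-0.2, -0.3, -0.2]
grip_width: 0.0002
grasp_force: 0.0
```

Emit:
{"fn": "jog_arm", "kwargs": {"deltas": [{"fingers": 0, "delta_pos": [0, 0, 0.08], "yaw": 0}, {"fingers": 0, "delta_pos": [0, 0, 0.14], "yaw": 0}, {"fingers": 0, "delta_pos": [0, 0, 0.14], "yaw": 0}, {"fingers": 0, "delta_pos": [0, 0, 0.14], "yaw": 0}]}}

```text
clock: 2.8
eef_pos: [0.5264, 0.0079, 0.1841]
tool_rot: [-0.085, 0.996, 0.0, 0.0]
ft_force: [1.1, 0.8, 1.2]
grip_width: -0.0002
grasp_force: 0.0
```

Run:
```python
from h import *
state()
a=bot.camera("scene")["image"][170:270,200:340,::-1];b=bot.camera("top")["image"][120:220,220:360,::-1]
cv2.imwrite("pics/n2.png",cv2.resize(np.vstack([a,b]),None,fx=3,fy=3,interpolation=cv2.INTER_CUBIC))
```

```text
t 2.8 p [0.5264 0.0079 0.1841] cab [-0.066   0.0689] toolx [-0.986 -0.17  -0.   ] y [-0.17   0.986  0.   ] F [1.11 0.84 1.16]
```

View pics/n2.png

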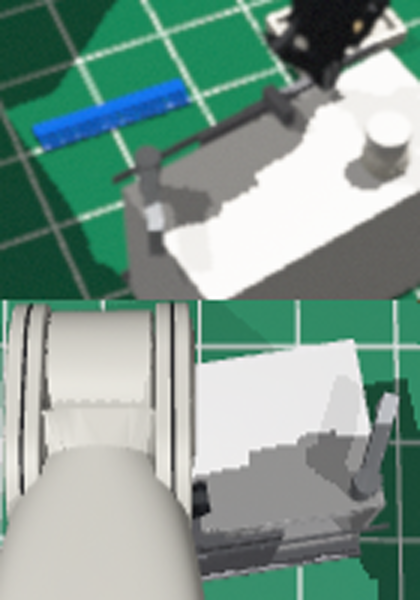

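The fingertip is on the tab's +y side (tip at about (320,80), tab at about (280,105) in the upper half). I'll push towards -y.

Emit:
{"fn": "jog_arm", "kwargs": {"deltas": [{"fingers": 0, "delta_pos": [0, -0.03, 0.01], "yaw": 0}, {"fingers": 0, "delta_pos": [0, -0.06, 0.01], "yaw": 0}, {"fingers": 0, "delta_pos": [0, -0.09, 0.01], "yaw": 0}, {"fingers": 0, "delta_pos": [0, -0.12, 0.01], "yaw": 0}, {"fingers": 0, "delta_pos": [0, -0.15, 0.01], "yaw": 0}, {"fingers": 0, "delta_pos": [0, -0.18, 0.01], "yaw": 0}, {"fingers": 0, "delta_pos": [0, -0.21, 0.01], "yaw": 0}, {"fingers": 0, "delta_pos": [0, -0.24, 0.01], "yaw": 0}, {"fingers": 0, "delta_pos": [0, -0.27, 0.01], "yaw": 0}, {"fingers": 0, "delta_pos": [0, -0.3, 0.01], "yaw": 0}, {"fingers": 0, "delta_pos": [0, -0.33, 0.01], "yaw": 0}, {"fingers": 0, "delta_pos": [0, -0.36, 0.01], "yaw": 0}]}}

```text
clock: 4.1
eef_pos: [0.545, -0.1007, 0.1803]
tool_rot: [-0.084, 0.996, 0.0, 0.0]
ft_force: [0.7, 1.5, 0.7]
grip_width: -0.0002
grasp_force: 0.8
```

Emit:
{"fn": "jog_arm", "kwargs": {"deltas": [{"fingers": 0, "delta_pos": [0, -0.01, 0], "yaw": 0}, {"fingers": 0, "delta_pos": [0, -0.02, 0], "yaw": 0}, {"fingers": 0, "delta_pos": [0, -0.02, 0], "yaw": 0}]}}

```text
clock: 4.4
eef_pos: [0.5457, -0.1065, 0.1801]
tool_rot: [-0.084, 0.996, -0.0, -0.0]
ft_force: [-0.2, 0.0, -0.1]
grip_width: 0.0
grasp_force: 0.0
```

```bash
python3 -c "
from h import *
state()"
```

```text
t 4.4 p [ 0.5457 -0.1065  0.1801] cab [-0.0661 -0.0471] toolx [-0.986 -0.167  0.001] y [-0.167  0.986 -0.001] F [-0.24  0.01 -0.07]
```

Emit:
{"fn": "jog_arm", "kwargs": {"deltas": [{"fingers": 0, "delta_pos": [0, -0.005, 0], "yaw": 0}, {"fingers": 0, "delta_pos": [0, -0.01, 0], "yaw": 0}, {"fingers": 0, "delta_pos": [0, -0.015, 0], "yaw": 0}]}}

```text
clock: 4.7
eef_pos: [0.5463, -0.1101, 0.1801]
tool_rot: [-0.084, 0.996, 0.0, -0.0]
ft_force: [-1.7, 0.9, -1.3]
grip_width: 0.0002
grasp_force: 0.6
```

Emit:
{"fn": "jog_arm", "kwargs": {"deltas": [{"fingers": 0, "delta_pos": [0, -0.005, 0], "yaw": 0}, {"fingers": 0, "delta_pos": [0, -0.01, 0], "yaw": 0}]}}

```text
clock: 4.9
eef_pos: [0.5464, -0.1108, 0.1801]
tool_rot: [-0.085, 0.996, 0.003, -0.001]
ft_force: [-2.2, 10.1, 1.7]
grip_width: 0.0001
grasp_force: 5.4
```

The door is at its stop: about 10 N, and the position agrees with the text. Now I back off, lift, and work out the latch path.

Emit:
{"fn": "jog_arm", "kwargs": {"deltas": [{"fingers": 0, "delta_pos": [0, 0.03, 0], "yaw": 0}, {"fingers": 0, "delta_pos": [0, 0.06, 0], "yaw": 0}, {"fingers": 0, "delta_pos": [0, 0.06, -0.15], "yaw": 0}, {"fingers": 0, "delta_pos": [0, 0.06, -0.3], "yaw": 0}, {"fingers": 0, "delta_pos": [0, 0.06, -0.3], "yaw": 0}, {"fingers": 0, "delta_pos": [0, 0.06, -0.3], "yaw": 0}]}}

```text
clock: 5.5
eef_pos: [0.5451, -0.0956, 0.272]
tool_rot: [-0.084, 0.996, -0.001, 0.002]
ft_force: [0.2, -1.0, -0.6]
grip_width: -0.0001
grasp_force: 0.0
```

```bash
cat >> h.py <<'E'
def fing(a,r=.05,gap=0):
    d=np.array([np.sin(a),-np.cos(a)]);n=np.array([np.cos(a),np.sin(a)])
    return np.array([-.06,-.13])+r*d-(.007+.011*abs(n[0])+.0155*abs(n[1])+gap)*n
E
python3 - <<'E'
from h import *
state()
# arm angle from depth, camera now
W=pts(bot.camera("scene"));k=(W[...,2]>.203)&(W[...,2]<.222)&(W[...,1]<-.17)&(W[...,1]>-.24)&(W[...,0]>.54)&(W[...,0]<.66)
P=W[k][:,:2];q=(P-C)@RC;print(len(q),q.min(0),q.max(0))
v=np.linalg.svd(q-q.mean(0),full_matrices=0)[2][0];v*=np.sign(v[0]);print("latch",np.arctan2(v[0],-v[1]))
p=fing(1.07,gap=.015);print(p,delta([*cab(*p),.202]))
p0=p
for a in np.arange(1.0,3.15,.15).tolist()+[3.14]:
    f=fing(a);d=(f-p0)/.3;print(round(a,2),f.round(4),"tool",(-d[0]).round(3),d[1].round(3))
E
```

```text
t 5.5 p [ 0.5451 -0.0956  0.272 ] cab [-0.0649 -0.0363] toolx [-0.986 -0.167 -0.004] y [-0.167  0.986 -0.002] F [ 0.23 -1.04 -0.57]
192 [-0.07017626 -0.17139053] [ 0.01188356 -0.12042948]
latch 1.1217293954121264
[-0.03576648 -0.18986439] [-0.09996668 -0.51266418  0.22823737]
1.0 [-0.032  -0.1789] tool -0.013 0.037
1.15 [-0.0248 -0.1738] tool -0.036 0.053
1.3 [-0.0185 -0.1673] tool -0.058 0.075
1.45 [-0.0132 -0.1596] tool -0.075 0.101
1.6 [-0.0094 -0.1513] tool -0.088 0.128
1.75 [-0.0065 -0.1449] tool -0.098 0.15
1.9 [-0.0045 -0.1377] tool -0.104 0.174
2.05 [-0.0037 -0.1299] tool -0.107 0.2
2.2 [-0.0043 -0.1216] tool -0.105 0.228
2.35 [-0.0063 -0.1132] tool -0.098 0.256
2.5 [-0.01  -0.105] tool -0.086 0.283
2.65 [-0.0152 -0.0973] tool -0.068 0.309
2.8 [-0.022  -0.0904] tool -0.046 0.331
2.95 [-0.0301 -0.0849] tool -0.019 0.35
3.1 [-0.0393 -0.0808] tool 0.012 0.363
3.14 [-0.0419 -0.08  ] tool 0.02 0.366
```

Emit:
{"fn": "jog_arm", "kwargs": {"deltas": [{"fingers": 0, "delta_pos": [-0.1, -0.15, 0], "yaw": 0}, {"fingers": 0, "delta_pos": [-0.1, -0.3, 0], "yaw": 0}, {"fingers": 0, "delta_pos": [-0.1, -0.45, 0], "yaw": 0}, {"fingers": 0, "delta_pos": [-0.1, -0.515, 0], "yaw": 0}, {"fingers": 0, "delta_pos": [-0.1, -0.515, 0], "yaw": 0}, {"fingers": 0, "delta_pos": [-0.1, -0.515, 0], "yaw": 0}, {"fingers": 0, "delta_pos": [-0.1, -0.515, 0.1], "yaw": 0}, {"fingers": 0, "delta_pos": [-0.1, -0.515, 0.19], "yaw": 0}, {"fingers": 0, "delta_pos": [-0.1, -0.515, 0.225], "yaw": 0}, {"fingers": 0, "delta_pos": [-0.1, -0.515, 0.225], "yaw": 0}]}}

```text
clock: 6.55
eef_pos: [0.5982, -0.241, 0.2007]
tool_rot: [-0.085, 0.996, 0.001, -0.002]
ft_force: [-0.2, -0.4, -0.4]
grip_width: -0.0
grasp_force: 0.0
```

Run:
```python
from h import *
state()
a=bot.camera("scene")["image"][170:270,200:340,::-1];b=bot.camera("top")["image"][120:220,220:360,::-1]
cv2.imwrite("pics/n3.png",cv2.resize(np.vstack([a,b]),None,fx=3,fy=3,interpolation=cv2.INTER_CUBIC))
```

```text
t 6.55 p [ 0.5982 -0.241   0.2007] cab [-0.0369 -0.1885] toolx [-0.986 -0.169  0.004] y [-0.169  0.986  0.003] F [-0.16 -0.38 -0.37]
```

View pics/n3.png

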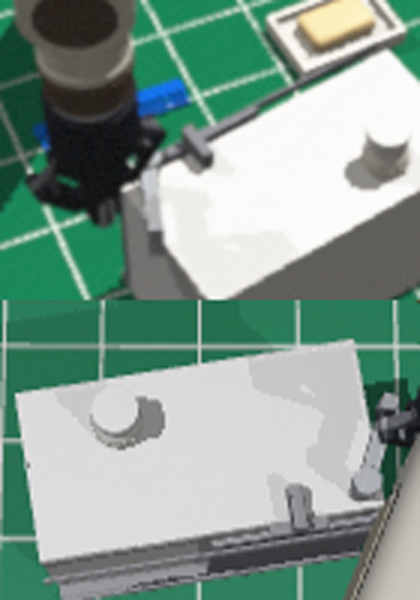

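The finger stands just on the outer (-y) side of the arm and the door is shut, with the tab at (300,508) in the lower half. Now I sweep the latch round counter-clockwise.

Emit:
{"fn": "jog_arm", "kwargs": {"deltas": [{"fingers": 0, "delta_pos": [-0.013, 0.035, 0], "yaw": 0}, {"fingers": 0, "delta_pos": [-0.036, 0.05, 0], "yaw": 0}, {"fingers": 0, "delta_pos": [-0.058, 0.073, 0], "yaw": 0}, {"fingers": 0, "delta_pos": [-0.075, 0.1, 0], "yaw": 0}, {"fingers": 0, "delta_pos": [-0.088, 0.125, 0], "yaw": 0}, {"fingers": 0, "delta_pos": [-0.098, 0.148, 0], "yaw": 0}, {"fingers": 0, "delta_pos": [-0.104, 0.172, 0], "yaw": 0}, {"fingers": 0, "delta_pos": [-0.107, 0.198, 0], "yaw": 0}, {"fingers": 0, "delta_pos": [-0.105, 0.225, 0], "yaw": 0}, {"fingers": 0, "delta_pos": [-0.098, 0.253, 0], "yaw": 0}, {"fingers": 0, "delta_pos": [-0.086, 0.28, 0], "yaw": 0}, {"fingers": 0, "delta_pos": [-0.086, 0.28, 0], "yaw": 0}]}}

```text
clock: 7.85
eef_pos: [0.6102, -0.1543, 0.2031]
tool_rot: [-0.084, 0.996, 0.001, -0.0]
ft_force: [-0.2, 0.4, 0.1]
grip_width: -0.0001
grasp_force: 0.0
```

```bash
cat >> h.py <<'E'
def latch():
    for n in("scene","top"):
        W=pts(bot.camera(n));q=(W[...,:2]-C)@RC-[-.06,-.13]
        k=(W[...,2]>.203)&(W[...,2]<.223)&(np.hypot(q[...,0],q[...,1])<.085)
        P=q[k].astype(np.float32)
        if len(P)<20: print(n,"few",len(P));continue
        r=cv2.minAreaRect(P);print(n,len(P),r)
E
python3 - <<'E'
from h import *
state();latch()
p0=np.array([-.06,-.13])*0+RC.T@(np.array(bot.get_obs()["eef_pos"])[:2]-C)
for a in [2.6,2.75,2.9,3.0,3.05,3.1,3.14]:
    d=(fing(a)-p0)/.3;print(a,(-d[0]).round(3),d[1].round(3))
a=bot.camera("scene")["image"][170:270,200:340,::-1];b=bot.camera("top")["image"][120:220,220:360,::-1]
cv2.imwrite("pics/n4.png",cv2.resize(np.vstack([a,b]),None,fx=3,fy=3,interpolation=cv2.INTER_CUBIC))
E
```

```text
t 7.85 p [ 0.6102 -0.1543  0.2031] cab [-0.0105 -0.105 ] toolx [-0.986 -0.168 -0.   ] y [-0.168  0.986  0.001] F [-0.18  0.39  0.07]
scene 85 ((0.032456234097480774, 0.012632261961698532), (0.08537060022354126, 0.04369325935840607), 40.8228874206543)
top few 0
2.6 0.011 0.02
2.75 0.031 0.044
2.9 0.057 0.064
3.0 0.076 0.075
3.05 0.087 0.08
3.1 0.097 0.084
3.14 0.106 0.086
```

View pics/n4.png

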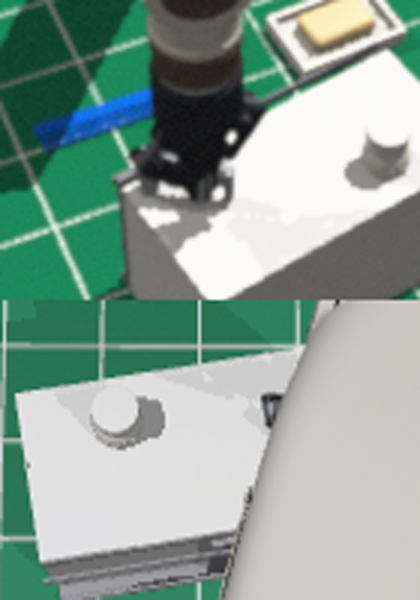

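The gripper hides the latch at about (205,185), but the arm is no longer at its old place, so it has moved with the finger. I continue to about 3.03 rad, then lift and look.

Emit:
{"fn": "jog_arm", "kwargs": {"deltas": [{"fingers": 0, "delta_pos": [0.011, 0.02, 0], "yaw": 0}, {"fingers": 0, "delta_pos": [0.031, 0.044, 0], "yaw": 0}, {"fingers": 0, "delta_pos": [0.057, 0.064, 0], "yaw": 0}, {"fingers": 0, "delta_pos": [0.076, 0.075, 0], "yaw": 0}, {"fingers": 0, "delta_pos": [0.083, 0.078, 0], "yaw": 0}, {"fingers": 0, "delta_pos": [0.083, 0.078, 0], "yaw": 0}, {"fingers": 0, "delta_pos": [0.083, 0.078, 0], "yaw": 0}]}}

```text
clock: 8.75
eef_pos: [0.5822, -0.1367, 0.2028]
tool_rot: [-0.084, 0.996, 0.0, -0.0]
ft_force: [1.1, -1.2, -0.2]
grip_width: -0.0001
grasp_force: 0.0
```

Emit:
{"fn": "jog_arm", "kwargs": {"deltas": [{"fingers": 0, "delta_pos": [-0.04, 0, 0], "yaw": 0}, {"fingers": 0, "delta_pos": [-0.07, 0, 0], "yaw": 0}, {"fingers": 0, "delta_pos": [-0.07, 0, -0.15], "yaw": 0}, {"fingers": 0, "delta_pos": [-0.07, 0.1, -0.3], "yaw": 0}, {"fingers": 0, "delta_pos": [-0.07, 0.3, -0.4], "yaw": 0}, {"fingers": 0, "delta_pos": [-0.07, 0.5, -0.4], "yaw": 0}, {"fingers": 0, "delta_pos": [-0.07, 0.6, -0.4], "yaw": 0}, {"fingers": 0, "delta_pos": [-0.07, 0.6, -0.4], "yaw": 0}, {"fingers": 0, "delta_pos": [-0.07, 0.6, -0.4], "yaw": 0}]}}

```text
clock: 9.65
eef_pos: [0.573, 0.046, 0.323]
tool_rot: [-0.086, 0.996, -0.0, 0.0]
ft_force: [-0.1, -0.9, 0.1]
grip_width: 0.0002
grasp_force: 0.0
```

Run:
```python
from h import *
state();latch()
a=bot.camera("scene")["image"][170:270,200:340,::-1];b=bot.camera("top")["image"][120:220,220:360,::-1]
cv2.imwrite("pics/n5.png",cv2.resize(np.vstack([a,b]),None,fx=3,fy=3,interpolation=cv2.INTER_CUBIC))
```

```text
t 9.65 p [0.573 0.046 0.323] cab [-0.0136  0.0987] toolx [-0.985 -0.171 -0.   ] y [-0.171  0.985 -0.   ] F [-0.1  -0.9   0.11]
scene 241 ((0.006493246182799339, 0.029019495472311974), (0.08949816226959229, 0.027639295905828476), 78.9970703125)
top 252 ((0.004404857289046049, 0.0354527123272419), (0.08629420399665833, 0.023336824029684067), 77.26263427734375)
```

View pics/n5.png

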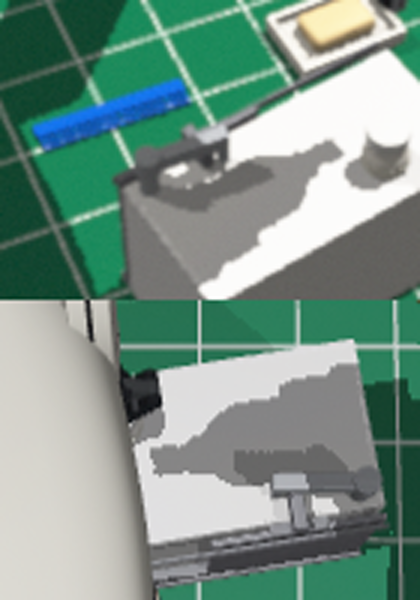

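The latch lies nearly over the tab: hub at (365,482), end at (275,485), tab at (300,510) in the lower half. It is still a little short, so I'll measure the angle from the bar alone.

```bash
cat >> h.py <<'E'
def ang():
    for n in("scene","top"):
        W=pts(bot.camera(n));q=(W[...,:2]-C)@RC-[-.06,-.13];r=np.hypot(q[...,0],q[...,1])
        k=(W[...,2]>.208)&(W[...,2]<.224)&(r<.09)
        h=q[k&(W[...,2]>.2165)&(r<.025)]
        b=q[k&(q[...,1]>.02)]
        cs=[]
        for y in np.arange(.02,.07,.008):
            s=b[(b[:,1]>=y)&(b[:,1]<y+.008),0]
            if len(s)>4: cs.append((y+.004,(s.min()+s.max())/2))
        cs=np.array(cs);f=np.polyfit(*cs.T,1)
        print(n,"hub",h.mean(0) if len(h) else None,len(h),"slope",f.round(3),"latch",np.pi-np.arctan(f[0]),"ymax",b[:,1].max())
        t=q[(W[...,2]>.188)&(W[...,2]<.198)&(r<.12)&(q[...,0]<.02)&(q[...,1]>.02)];print(" tab",len(t),t.mean(0),t.min(0),t.max(0))
E
python3 -c "
from h import *
ang()"
```

```text
scene hub [ 0.00116019 -0.0010757 ] 34 slope [0.158 0.001] latch 2.985358191819399 ymax 0.07472992790558447
 tab 30 [-0.00385392  0.0552246 ] [-0.02476311  0.02431884] [0.01917358 0.07131906]
top hub [-0.00272126  0.00435068] 74 slope [ 0.129 -0.002] latch 3.013101471019354 ymax 0.07920404190030456
 tab 68 [-0.01266312  0.06158735] [-0.03015084  0.05327819] [0.01475099 0.07962714]
```

The latch reads about 3.0 rad, so it needs roughly 8 mm more at the finger. I go back and push that far.

Emit:
{"fn": "jog_arm", "kwargs": {"deltas": [{"fingers": 0, "delta_pos": [0, -0.15, 0], "yaw": 0}, {"fingers": 0, "delta_pos": [0, -0.3, 0], "yaw": 0}, {"fingers": 0, "delta_pos": [0, -0.45, 0], "yaw": 0}, {"fingers": 0, "delta_pos": [0, -0.6, 0], "yaw": 0}, {"fingers": 0, "delta_pos": [0, -0.6, 0], "yaw": 0}, {"fingers": 0, "delta_pos": [0, -0.6, 0], "yaw": 0}, {"fingers": 0, "delta_pos": [0, -0.6, 0.13], "yaw": 0}, {"fingers": 0, "delta_pos": [0, -0.6, 0.26], "yaw": 0}, {"fingers": 0, "delta_pos": [0, -0.6, 0.36], "yaw": 0}, {"fingers": 0, "delta_pos": [0, -0.6, 0.4], "yaw": 0}, {"fingers": 0, "delta_pos": [0, -0.6, 0.4], "yaw": 0}, {"fingers": 0, "delta_pos": [0, -0.6, 0.4], "yaw": 0}]}}

```text
clock: 11.15
eef_pos: [0.604, -0.133, 0.2045]
tool_rot: [-0.084, 0.996, -0.0, 0.001]
ft_force: [-0.3, -0.3, -0.1]
grip_width: -0.0001
grasp_force: 0.0
```

```bash
python3 -c "
from h import *
state();print(delta([*cab(-.0432,-.083),.203]))"
```

```text
t 11.15 p [ 0.604  -0.133   0.2045] cab [-0.0131 -0.083 ] toolx [-0.986 -0.168 -0.002] y [-0.168  0.986 -0.001] F [-0.26 -0.35 -0.12]
[ 1.00324900e-01 -1.00489837e-06  4.65144912e-03]
```

Emit:
{"fn": "jog_arm", "kwargs": {"deltas": [{"fingers": 0, "delta_pos": [0.03, 0, 0], "yaw": 0}, {"fingers": 0, "delta_pos": [0.06, 0, 0], "yaw": 0}, {"fingers": 0, "delta_pos": [0.075, 0, 0], "yaw": 0}, {"fingers": 0, "delta_pos": [0.085, 0, 0], "yaw": 0}, {"fingers": 0, "delta_pos": [0.095, 0, 0], "yaw": 0}, {"fingers": 0, "delta_pos": [0.1, 0, 0], "yaw": 0}, {"fingers": 0, "delta_pos": [0.1, 0, 0], "yaw": 0}, {"fingers": 0, "delta_pos": [0.1, 0, 0], "yaw": 0}]}}

```text
clock: 11.95
eef_pos: [0.5734, -0.1385, 0.2027]
tool_rot: [-0.084, 0.996, -0.0, -0.0]
ft_force: [0.3, 0.5, 0.8]
grip_width: -0.0002
grasp_force: 0.3
```

Emit:
{"fn": "jog_arm", "kwargs": {"deltas": [{"fingers": 0, "delta_pos": [-0.04, 0, 0], "yaw": 0}, {"fingers": 0, "delta_pos": [-0.09, 0, 0], "yaw": 0}, {"fingers": 0, "delta_pos": [-0.09, 0, -0.15], "yaw": 0}, {"fingers": 0, "delta_pos": [-0.09, 0.1, -0.3], "yaw": 0}, {"fingers": 0, "delta_pos": [-0.09, 0.3, -0.4], "yaw": 0}, {"fingers": 0, "delta_pos": [-0.09, 0.5, -0.4], "yaw": 0}, {"fingers": 0, "delta_pos": [-0.09, 0.65, -0.4], "yaw": 0}, {"fingers": 0, "delta_pos": [-0.09, 0.65, -0.4], "yaw": 0}, {"fingers": 0, "delta_pos": [-0.09, 0.65, -0.4], "yaw": 0}]}}

```text
clock: 12.85
eef_pos: [0.5668, 0.0617, 0.3229]
tool_rot: [-0.087, 0.996, 0.0, -0.0]
ft_force: [-0.1, -0.0, 0.8]
grip_width: -0.0001
grasp_force: 0.0
```

Run:
```python
from h import *
state();ang()
a=bot.camera("scene")["image"][170:270,200:340,::-1];b=bot.camera("top")["image"][120:220,220:360,::-1]
cv2.imwrite("pics/n6.png",cv2.resize(np.vstack([a,b]),None,fx=3,fy=3,interpolation=cv2.INTER_CUBIC))
```

```text
t 12.85 p [0.5668 0.0617 0.3229] cab [-0.0172  0.1152] toolx [-0.985 -0.172  0.001] y [-0.172  0.985  0.   ] F [-0.11 -0.01  0.82]
scene hub [ 0.00337066 -0.00180558] 34 slope [-0.013  0.001] latch 3.1544419822853373 ymax 0.07448189845029252
 tab 34 [0.00124395 0.05572033] [-0.02703354  0.03441888] [0.01357699 0.0727201 ]
top hub [-0.00351765  0.00400868] 67 slope [-0.001 -0.003] latch 3.1427039971348045 ymax 0.07976517746649617
 tab 48 [-0.01755887  0.06078384] [-0.02980369  0.0394292 ] [0.00913836 0.07930941]
```

View pics/n6.png

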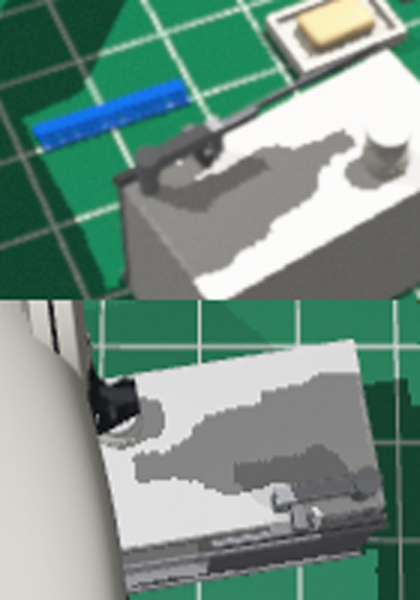

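The arm now lies parallel to the cabinet's front edge, over the tab: hub at (367,484), end at (280,497) in the lower half. Both views give 3.14 to 3.15 rad. The gripper is clear, about 100 mm above the jar, so I hand the job in.

```bash
python3 -c "
from h import *
print(bot.job_done())"
```

```text
the job is handed in; nothing more can be done
None
```

I pushed the door shut against its stop and swung the latch over the tab (measured at 3.14–3.15 rad). The gripper is clear, and the job is handed in; the hand-in gave no verdict.

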